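Seat the mock flywheel on the sprung spindle and hold it on the stop

TASK

Lift the mock flywheel (the larger wheel, with a bore through its tall hub) and thread it by its bore down over the upright spindle of the crank fixture. Press it straight down against the sprung plunger collar until its disc lies flat on the fixed stop ring, and finish while still holding it there with the gripper, bearing on the stop ring lightly but surely, never with more than 60 N. Leave the other things on the bench where they are.

Things in the scene. Friction and masses are not known exactly. Their poses are not given: they have to be found in the camera images.
- wheel: The mock flywheel, plain steel, lying flat with its hub up: a disc 90 mm across and 10 mm thick (with a rim band 8 mm wide raised to 13 mm), and on top a round hub 34 mm across rising to 54 mm over the underside. A bore of 18 mm runs right through disc and hub. About 0.58 to 0.9 kg. Origin at the centre of the underside, z along the bore towards the hub; yaw does not matter.
- wheel_hub (a point): Point on the wheel's axis half-way up the hub, 32 mm above the wheel's underside: the place to grip (34 mm across). Between hub and rim band the disc's top is 10 mm above the underside.
- wheel_base (a point): Centre of the wheel's flat underside; z along the bore towards the hub.
- spindle_tip (a point): Tip of the fixed upright spindle, 96 mm above the bench: a steel post 14 mm across, tapering to 8 mm over its top 8 mm. It stands on a dark base plate 200 x 110 x 14 mm that reaches 60 mm to its -x side and 140 mm to its +x side (the fixture's own x axis, which is this point's x axis). On the +x side, from 66 mm off the spindle axis, stand a gearbox 48 mm high and a small hand crank 90 mm high, both fixed.
- stop: The hard stop: a fixed steel ring around the spindle, 68 mm outside and 52 mm inside diameter. Origin at the centre of its flat top face, 45 mm above the bench, on the spindle axis; z up. The wheel's underside lies on this face when fully home.
- plunger (a joint): Travel in m of the sprung collar (46 mm across, around the spindle, inside the stop ring). 0 = up, its top 16 mm above the stop ring; grows as it is pressed down; 0.016 = its top flush with the stop ring (it can go to 0.021). The spring pushes up with about 7.5 N at 0 and 17 N at 0.016 (600 N/m), so the wheel's weight alone leaves it at 0 to 4 mm and it rises again when let go.
- blank: Bystander: smaller wheel blank, steel disc 64 mm across, 10 mm thick, with a short solid hub 22 mm across reaching 28 mm; no bore. Origin at the centre of its underside..
- sleeve: Bystander: upright brass rotor shaft sleeve, 32 mm across, 55 mm high. Origin at the centre of its underside.
- foot_a: Bystander: cast iron mounting foot, L-shaped, 75 x 50 mm, 52 mm high. Origin at the centre of its underside.
- foot_b: Bystander: second mounting foot, the same as foot_a.
- tacho: Bystander: white enamel tachometer housing, 85 x 110 mm, 95 mm high. Origin at the centre of its underside.
- wrench: Bystander: wrench 160 mm long, lying flat.
- tin: Bystander: round tin 56 mm across, 55 mm high. Origin at the centre of its underside.
There are look-alikes about, which are no part of the job. What is shaped like the wheel but green or yellow is not meant. What is shaped like the part that bears spindle_tip but orange is not meant.

How it is judged (in metres and radians):
On the way:
1. the wheel is threaded over the spindle, level, its bore around it (horizontal distance between wheel_base and stop below 0.005 m and angle between wheel_base's own z axis and vertical below 0.06 rad and z of wheel_base in the frame of stop below 0.035 m), for 0.1 s.
At the end, for the whole second after the job is handed in: The wheel is on the spindle (axis within 5 mm, tilted less than 0.06 rad), its underside within 2.5 mm of the stop ring's face and bearing on it with over 1 N, the plunger pressed in more than 13.5 mm, the wheel still (under 10 mm/s) and the gripper's fingers still holding or pressing it (horizontal distance between wheel_base and stop below 0.005 m and angle between wheel_base's own z axis and vertical below 0.06 rad and z of wheel_base in the frame of stop below 0.0025 m and value of joint plunger above 0.0135 m and contact force between wheel and stop above 1 N and contact force between the fingers and wheel above 1 N and linear speed of wheel below 0.01 m/s); the arm keeps its last pose, push and grip.
It fails at once if the wheel bears on the stop ring with more than 60 N (contact force between wheel and stop above 60 N).
It fails at once if a bystander is moved by more than 25 mm (distance of any of blank, sleeve, foot_a, foot_b, tacho, wrench, tin from where it was at the start of the episode above 0.025 m).
It also fails if it takes over 48 s, if anything falls off the work surface, if the arm or the gripper's body presses on something with over 40 N, if the wrist force passes 120 N, or if a joint passes its speed limit or range.

ROBOT

A 6-joint arm with a two-finger parallel gripper is mounted at the origin on the work surface. World frame = base frame: x ahead of the robot, y to its left, z up, the work surface at z = 0. Lengths are in mm, angles in rad, forces in N, time in s.
With the tool pointing down it reaches from about 300 to 875 mm from the base axis. Payload 6.4 kg.
Tool frame: the origin (TCP) lies at the centre of the arm's flange, where the gripper is bolted on; the fingertips stand 166 mm ahead of it and the grasp point (between the pads) lies 147 mm ahead of it (tcp_to_grasp is the distance from the TCP to the grasp point, in mm); z points along the fingers, y is the direction in which the jaws open and shut (so a half turn about z gives the same grasp; the last joint's range is limited). The gripper opens to 88 mm and grips with 3 to 60 N. Pads are 18 mm wide; open, the fingers measure 123 mm over their backs; the gripper's body (75 mm by 187 mm) begins 45 mm behind the grasp point.
Start: joints at [1.024, 0.181, 1.607, -0, 1.354, -0.206], TCP at [192.178, 541.95, 404.714] pointing down, gripper open.
Joint ranges: [-2.99, 2.99], [-0.89, 2.07], [0.3, 2.58], [-1.14, 4.28], [0, 2.63], [-3.12, 3.12]. Speed limits (rad/s): [2.57, 2.57, 3.01, 3.14, 3.14, 3.14].

INTERFACE

Orientations are given as a unit quaternion [w, x, y, z].
In Python, from station import observe, camera, sign_off, tcp_to_grasp gives the robot as it stands. The module is installed in compiled form; this text tells all that it offers.
- The arm moves only by the shell command python3 -m crank 'ROWS' [OPENING]. ROWS is JSON, a list of rows, each an object with "offset": the shift along the tool's x, y, z in m, a list of three; "turn": the turn about the tool's z in rad. In form: [{"offset": [tx, ty, tz], "turn": turn}, ...]. A call has 1 to 12 rows; each row shifts and turns the commanded pose from where the row before left it, along the tool's axes as they then stand; what a row does not reach is not made up. A row lasts 1/10 s, in which the tool goes at most 50 mm and 8.59 degrees, less where a joint would pass 70% of its speed; a pose out of reach is approached as far as the arm can. A call with a gripper value outside its range is refused whole. OPENING is the opening, from 0 (shut) to 1 (fully open), set as the call begins (- or left out, the last holds). The fingers move at their own pace and stop on an object; the grip force is fixed at half the most. Time passes only in rows, so rows that do not move let the fingers close. It gives the time, the measured TCP pose, the force and the opening at its end, in the units of the state.
- observe(): the state, without advancing time (a new reading comes with each control period).
- camera(name): name is "side" or "top" or "wrist"; returns a dict with "image" (384x512x3 uint8, red, green, blue), "fx", "fy", "cx", "cy" (pixels), "R" (3x3) and "t" (3): a world point X has camera coordinates R X + t; the wrist camera has in their place "hand_eye" (4x4, takes a point from camera to tool coordinates, whose origin is the TCP and whose axes are the flange's). Camera axes: x right, y down, z forward; pixel columns grow to the right and rows downward; lengths in mm; the calibration is good to about 2 mm. A picture is of the moment at which its call begins: read the wrist's pose just before it. There is no depth.
- sign_off(): hands the job in, once; it reports no verdict.
The state is a dict: "time": time; "q": joint angles; "joint_velocities": joint speeds; "tau": joint torques, N m; "eef_pos": TCP position; "eef_rot": TCP orientation; "wrist_force": force on the tool from outside, world axes, zero at the start; "wrist_torque": the same for the moment, N m; "finger_gap": finger opening in mm.
Only numpy, scipy, OpenCV 4.12 (cv2) and the standard library are available. Lean on these libraries where they do the work, as an engineer would, in place of code of your own. Each camera call takes 0.05 s, during which the arm holds its last target. There are 200 camera calls.

## Working session

There is one attempt and no reset: what is moved stays moved. The work goes in short steps, Python scripts to look and compute and a shell command to move; the robot and the scene stay as the last step left them, time stands still between calls to the robot, and variables do not carry over. Pictures are saved under pics/ and viewed, about 8 in all and at most 12, crops included, and the job is handed in when it is done.

```bash
mkdir -p pics
cat > h.py <<'E'
import numpy as np, cv2
from station import observe, camera, tcp_to_grasp
from scipy.spatial.transform import Rotation as Ro
def grab(n):
    s=observe(); c=camera(n)
    if 'hand_eye' in c:
        H=np.array(c['hand_eye']); w,x,y,z=s['eef_rot']; T=np.eye(4); T[:3,:3]=Ro.from_quat([x,y,z,w]).as_matrix(); T[:3,3]=np.array(s['eef_pos'])
        M=T@H; c['R']=M[:3,:3].T; c['t']=-M[:3,:3].T@M[:3,3]
    c['R']=np.array(c['R']); c['t']=np.array(c['t']); return s,c
def plane(c,u,v,z):
    d=c['R'].T@np.array([(u-c['cx'])/c['fx'],(v-c['cy'])/c['fy'],1]); o=-c['R'].T@c['t']
    return o+d*(z-o[2])/d[2]
def proj(c,X):
    p=c['R']@np.array(X,float)+c['t']; return p[0]/p[2]*c['fx']+c['cx'],p[1]/p[2]*c['fy']+c['cy']
def save(c,f): cv2.imwrite('pics/'+f,c['image'][:,:,::-1])
E
python3 - <<'E'
from h import *
import pickle
s=observe();print({k:np.round(v,3) for k,v in s.items()})
ims=[]
for n in('top','side'):
    s,c=grab(n); pickle.dump(c,open(n+'.pkl','wb')); ims.append(c['image']); print(n,np.round(-c['R'].T@c['t']),c['fx'])
save({'image':cv2.resize(ims[0],(800,600))},'top.png'); save({'image':ims[1]},'side.png')
E
```

```text
{'time': np.float64(0.0), 'q': array([ 1.024,  0.182,  1.608,  0.   ,  1.354, -0.206]), 'joint_velocities': array([ 0.001,  0.   , -0.   ,  0.   , -0.002, -0.   ]), 'tau': array([-1.0000e-03, -4.3385e+01, -3.4185e+01,  7.0000e-02,  3.8000e-02,
       -0.0000e+00]), 'eef_pos': array([192.057, 541.716, 403.811]), 'eef_rot': array([-0.   ,  0.17 ,  0.986, -0.001]), 'wrist_force': array([ 0.152,  0.593, -0.252]), 'wrist_torque': array([ 0.023,  0.01 , -0.025]), 'finger_gap': np.float64(88.123)}
top [ 314.   18. 1347.] 407.2337444265333
side [ 183. 1106. 1164.] 482.7544933573395
```

View pics/top.png

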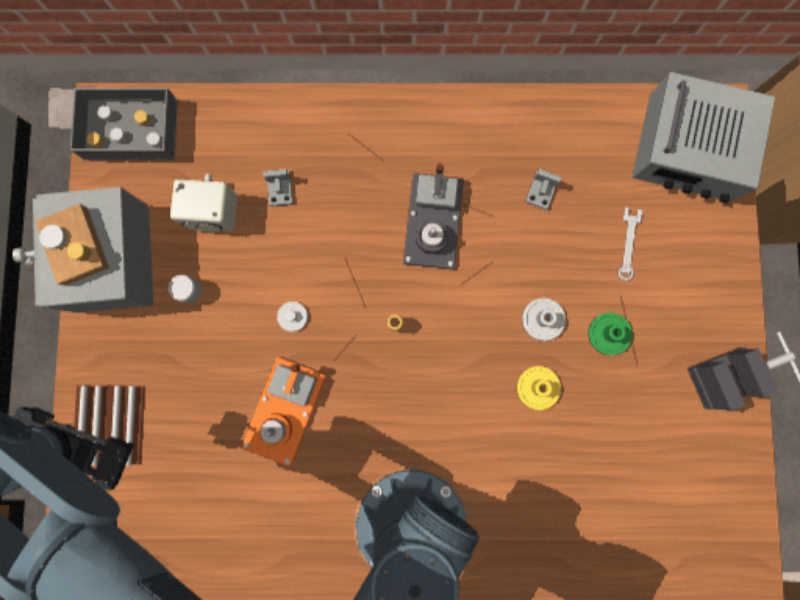

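View pics/side.png

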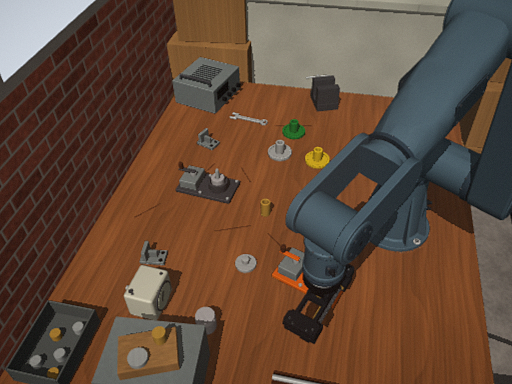

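The top view (800 px scale) shows these candidates.
- **Wheel:** steel wheel (545,319), green (611,333), yellow (540,388), and the small solid-hubbed blank (292,317). I choose the steel one.
- **Fixture:** dark (432,236) and orange (272,431). I choose the dark one.

Next I'll measure both and check close crops.

Run:
```python
from h import *
import pickle
c=pickle.load(open('top.pkl','rb')); im=c['image']; k=.64
hsv=cv2.cvtColor(im,cv2.COLOR_RGB2HSV)
m=((hsv[:,:,1]<60)&(hsv[:,:,2]>90)).astype(np.uint8)
w=np.zeros_like(m); w[188:224,330:367]=m[188:224,330:367]
cs=max(cv2.findContours(w,0,2)[0],key=cv2.contourArea); (u,v),r=cv2.minEnclosingCircle(cs); e=cv2.fitEllipse(cs)
print('wheel',u,v,r,e, plane(c,e[0][0],e[0][1],11), 'diam mm',2*r*1336/c['fx'])
for n,p,z in[('tip',(432,230),96),('sp',(433,237),60),('blank',(292,317),10),('sleeve',(395,322),55),('crank',(439,170),90)]:
    print(n,np.round(plane(c,p[0]*k,p[1]*k,z)))
d=((hsv[:,:,2]<90)&(hsv[:,:,1]<90)).astype(np.uint8); q=np.zeros_like(d);q[105:176,250:302]=d[105:176,250:302]
cs=max(cv2.findContours(q,0,2)[0],key=cv2.contourArea); R=cv2.minAreaRect(cs); B=cv2.boxPoints(R); print(R,[np.round(plane(c,*b,14)[:2]) for b in B])
a=cv2.resize(im[180:230,320:400],(800,500),interpolation=2); b=cv2.resize(im[100:180,245:310],None,fx=6,fy=6,interpolation=2)
a=cv2.resize(im[180:260,320:410],None,fx=4.4,fy=6*.733,interpolation=2)
b=cv2.resize(im[100:180,245:310],None,fx=4.4,fy=4.4,interpolation=2); h=min(len(a),len(b)); save({'image':np.hstack([a[:h],b[:h]])},'crop.png')
```

```text
wheel 347.65625 204.109375 13.818299293518066 ((347.6582336425781, 204.04049682617188), (26.1077880859375, 27.074838638305664), 128.41748046875) [ 420.54832201 -275.22875155   11.        ] diam mm 90.666591896196
tip [592. -38.  96.]
sp [585. -42.  60.]
blank [423. 254.  10.]
sleeve [410.  36.  55.]
crank [718. -53.  90.]
((278.9793701171875, 153.2676544189453), (25.923418045043945, 19.55760955810547), 4.39870548248291) [array([560.,  -5.]), array([626., -10.]), array([619., -96.]), array([553., -91.])]
```

View pics/crop.png

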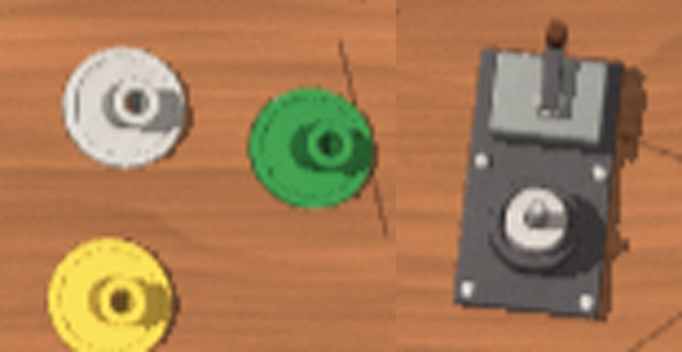

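The crop confirms the steel wheel with its bore, and the dark fixture with its upright spindle. Now I'll move above the wheel.

```bash
python3 -m crank '[{"offset":[-0.03,-0.024,0],"turn":0},{"offset":[-0.03,-0.024,0],"turn":0},{"offset":[-0.03,-0.024,0],"turn":0},{"offset":[-0.03,-0.024,0],"turn":0},{"offset":[-0.03,-0.024,0],"turn":0},{"offset":[-0.03,-0.024,0],"turn":0},{"offset":[-0.03,-0.024,0],"turn":0},{"offset":[-0.03,-0.024,0],"turn":0},{"offset":[-0.03,-0.024,0],"turn":0},{"offset":[-0.03,-0.024,0],"turn":0},{"offset":[-0.03,-0.024,0],"turn":0},{"offset":[-0.03,-0.024,0],"turn":0}]' 1
python3 -m crank '[{"offset":[-0.012,-0.037,0],"turn":0},{"offset":[-0.012,-0.037,0],"turn":0},{"offset":[-0.012,-0.037,0],"turn":0},{"offset":[-0.012,-0.037,0],"turn":0},{"offset":[-0.012,-0.037,0],"turn":0},{"offset":[-0.012,-0.037,0],"turn":0},{"offset":[-0.012,-0.037,0],"turn":0},{"offset":[-0.012,-0.037,0],"turn":0},{"offset":[-0.012,-0.037,0],"turn":0},{"offset":[-0.012,-0.037,0],"turn":0},{"offset":[-0.012,-0.037,0],"turn":0},{"offset":[0,0,0],"turn":0}]'
python3 - <<'E'
from h import *
import pickle
s,c=grab('wrist'); print(s['eef_pos'],s['eef_rot'],np.round(c['hand_eye'],3),c['fx'])
pickle.dump((s,c),open('w1.pkl','wb')); save(c,'w1.png'); print(proj(c,[420.5,-275,11]))
E
```

```text
time: 1.3
eef_pos: [435.6, 148.7, 404.5]
eef_rot: [-0.0, 0.17, 0.986, -0.0]
wrist_force: [0.4, -0.4, -0.5]
finger_gap: 87.9
time: 2.5
eef_pos: [423.0, -281.3, 404.4]
eef_rot: [-0.0, 0.172, 0.985, -0.001]
wrist_force: [-1.0, 0.6, -1.1]
finger_gap: 88.2
[ 422.99622843 -281.27046347  404.37008048] [-1.27649303e-04  1.71626686e-01  9.85161899e-01 -5.45412226e-04] [[ 0.0000e+00 -9.5300e-01 -3.0200e-01  7.7992e+01]
 [ 1.0000e+00  0.0000e+00 -1.0000e-03  3.5000e-01]
 [ 1.0000e-03 -3.0200e-01  9.5300e-01  1.9374e+01]
 [ 0.0000e+00  0.0000e+00  0.0000e+00  1.0000e+00]] 315.2326728866337
(np.float64(259.71293906497027), np.float64(153.64468177271291))
```

View pics/w1.png

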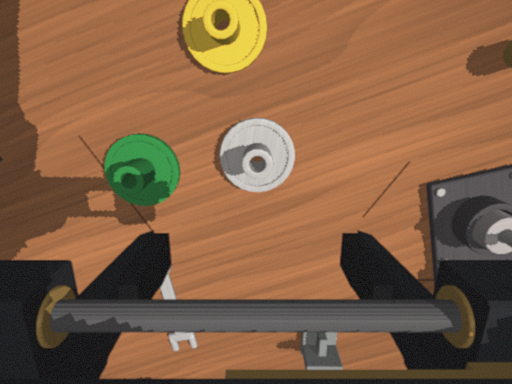

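The steel wheel is at about (257,155) with the hub top at about (257,163). Green is at (141,171) and yellow at (224,28). The spindle is at about (498,235).

Run:
```python
from h import *
import pickle
s,c=pickle.load(open('w1.pkl','rb')); im=c['image']
hsv=cv2.cvtColor(im,cv2.COLOR_RGB2HSV)
m=((hsv[:,:,1]<60)&(hsv[:,:,2]>60)).astype(np.uint8); w=np.zeros_like(m); w[110:200,205:305]=m[110:200,205:305]
cs=max(cv2.findContours(w,0,2)[0],key=cv2.contourArea); cs=cv2.convexHull(cs); e=cv2.fitEllipse(cs); print(e,plane(c,*e[0],11))
g=im[145:180,240:276].min(2); h=np.zeros_like(m); h[148:180,242:274]=(im[148:180,242:274].min(2)<90)
n,l,st,ce=cv2.connectedComponentsWithStats(h); print(st,ce,[plane(c,*p,54) for p in ce])
X=plane(c,*e[0],11); d=X[:2]-np.array(s['eef_pos'])[:2]
w_,x,y,z=s['eef_rot']; print('tool shift',Ro.from_quat([x,y,z,w_]).as_matrix().T@[*d,0])
for p in[(498,235)]: print('spindle-ish top plunger',plane(c,*p,61))
```

```text
((256.6670227050781, 154.48980712890625), (74.1485824584961, 75.06768035888672), 87.1542739868164) [ 420.23304113 -278.79094578   11.        ]
[[     0      0    512    384 196444]
 [   244    148      8      7     19]
 [   251    157     14     14    145]] [[255.49903789 191.52506058]
 [246.78947368 149.94736842]
 [257.94482759 162.99310345]] [array([ 450.70410585, -291.17556587,   54.        ]), array([ 403.99682826, -284.21633249,   54.        ]), array([ 421.29508538, -277.83179074,   54.        ])]
tool shift [ 3.43887828e+00  1.39904482e+00 -1.34366348e-03]
spindle-ish top plunger [589.45426426 -50.26714802  61.        ]
```

```bash
python3 -m crank '[{"offset":[0.0035,0.002,0.0275],"turn":0},{"offset":[0,0,0.0275],"turn":0},{"offset":[0,0,0.0275],"turn":0},{"offset":[0,0,0.0275],"turn":0},{"offset":[0,0,0.0275],"turn":0},{"offset":[0,0,0.0275],"turn":0},{"offset":[0,0,0.0275],"turn":0},{"offset":[0,0,0.0275],"turn":0},{"offset":[0,0,0.002],"turn":0},{"offset":[0,0,0],"turn":0}]'
python3 -m crank '[{"offset":[0,0,0],"turn":0},{"offset":[0,0,0],"turn":0},{"offset":[0,0,0],"turn":0},{"offset":[0,0,0],"turn":0},{"offset":[0,0,0],"turn":0},{"offset":[0,0,0],"turn":0},{"offset":[0,0,0],"turn":0},{"offset":[0,0,0],"turn":0}]' 0
```

```text
time: 3.55
eef_pos: [421.0, -273.5, 182.7]
eef_rot: [-0.001, 0.169, 0.986, 0.001]
wrist_force: [-0.0, 0.5, -0.3]
finger_gap: 87.9
time: 4.35
eef_pos: [421.0, -274.9, 182.9]
eef_rot: [0.0, 0.17, 0.985, -0.0]
wrist_force: [-1.1, -2.8, -0.2]
finger_gap: 33.0
```

```bash
python3 -m crank '[{"offset":[0,0,-0.01],"turn":0},{"offset":[0,0,-0.025],"turn":0},{"offset":[0,0,-0.03],"turn":0},{"offset":[0,0,-0.03],"turn":0},{"offset":[0,0,-0.03],"turn":0},{"offset":[0,0,-0.025],"turn":0}]'
python3 -m crank '[{"offset":[-0.01,0.012,0],"turn":0},{"offset":[-0.02,0.025,0],"turn":0},{"offset":[-0.02,0.025,0],"turn":0},{"offset":[-0.02,0.025,0],"turn":0},{"offset":[-0.02,0.025,0],"turn":0},{"offset":[-0.02,0.025,0],"turn":0},{"offset":[-0.01,0.015,0],"turn":0},{"offset":[0,0,0],"turn":0},{"offset":[0,0,0],"turn":0}]'
python3 - <<'E'
from h import *
import pickle
s,c=grab('wrist'); print(s['eef_pos'],s['eef_rot'],s['wrist_force'],s['wrist_torque'])
pickle.dump((s,c),open('w2.pkl','wb')); save(c,'w2.png'); print(proj(c,[588,-42,96]))
E
```

```text
time: 4.95
eef_pos: [420.6, -273.7, 334.0]
eef_rot: [-0.0, 0.169, 0.986, 0.001]
wrist_force: [0.6, -0.9, -5.1]
finger_gap: 33.3
time: 5.85
eef_pos: [584.3, -170.9, 331.9]
eef_rot: [-0.001, 0.169, 0.986, 0.0]
wrist_force: [-0.0, 0.0, -5.1]
finger_gap: 33.3
[ 584.28713724 -170.9036041   331.8985467 ] [-1.25925597e-03  1.69071305e-01  9.85603003e-01  1.70983769e-04] [-0.02765736  0.01455403 -5.09746729] [ 0.04482394  0.06987133 -0.04156646]
(np.float64(432.30004332380577), np.float64(148.73876584676506))
```

View pics/w2.png

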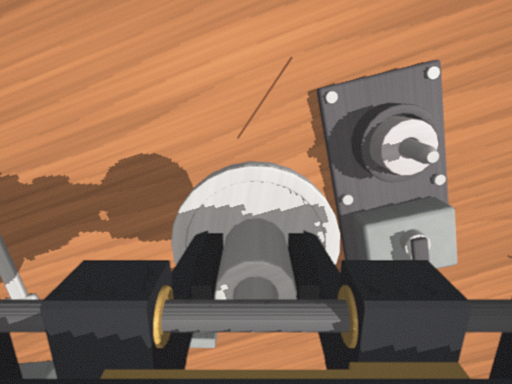

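The held wheel's disc is at about (257,230). The spindle tip is at about (433,157), the collar at about (412,147), and the crank and gearbox are below them. I'll enlarge the tip.

Run:
```python
from h import *
import pickle
s,c=pickle.load(open('w2.pkl','rb')); im=c['image']
save({'image':cv2.resize(im[95:185,345:455],None,fx=6.6,fy=6.6,interpolation=1)},'tip.png')
p=proj(c,[588,-42,96]);
print(plane(c,433,157,96),plane(c,412,147,61))
```

```text
[593.96377957 -42.55303362  96.        ] [593.63380262 -40.54950525  61.        ]
```

View pics/tip.png

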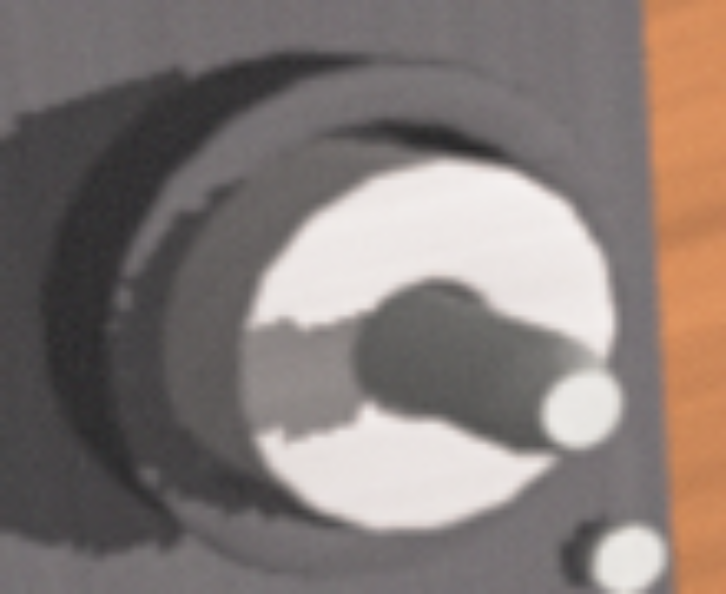

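Run:
```python
from h import *
import pickle
s,c=pickle.load(open('w2.pkl','rb')); im=c['image']; H=np.array(c['hand_eye']); Hi=np.linalg.inv(H)
def pt(P):
    q=Hi@np.array([*P,1]); return q[0]/q[2]*c['fx']+c['cx'],q[1]/q[2]*c['fy']+c['cy']
t=np.linspace(0,2*np.pi,361)
for z in(169.7,182.7):
    A=np.array([pt((45*np.cos(a),45*np.sin(a),z)) for a in t]); print('pred z',z,'u',A[:,0].min(),A[:,0].max(),'vmin',A[:,1].min(), 'v at ext',A[A[:,0].argmin(),1])
hsv=cv2.cvtColor(im,cv2.COLOR_RGB2HSV); m=(hsv[:,:,1]<50)&(hsv[:,:,2]>70)
for v in(190,200,210,220,230):
    u=np.where(m[v,150:345])[0]+150; print(v,u.min(),u.max())
col=np.where(m[150:200,257])[0]+150; print('top',col.min())
def tray(u,v,z):
    d=H[:3,:3]@[(u-c['cx'])/c['fx'],(v-c['cy'])/c['fy'],1]; return H[:3,3]+d*(z-H[2,3])/d[2]
print('tip in tool',tray(433,156.8,332.3-96),'collar',tray(410.2,147.1,332.3-61))
A=np.array([pt((45*np.cos(a),45*np.sin(a),169.7)) for a in t])
for v in(190,200,210,220,230): 
    L=A[(abs(A[:,1]-v)<1.5)]; print('pred',v,L[:,0].min(),L[:,0].max())
```

```text
pred z 169.7 u 169.46353996886916 340.04927829859815 vmin 160.60949319804308 v at ext 237.23165107824505
pred z 182.7 u 175.4430453089533 334.1648894131606 vmin 155.28464066758244 v at ext 228.21685224759736
190 192 344
200 185 344
210 179 344
220 175 336
230 173 339
top 162
tip in tool [ 33.12727596 124.42195992 236.3       ] collar [ 33.80505471 124.7690576  271.3       ]
pred 190 186.95009606283105 322.51396823007735
pred 200 180.1308987870411 329.3449096860244
pred 210 174.95000607666066 334.5373736676564
pred 220 171.46901891759163 338.0293049172068
pred 230 169.83281904456314 339.674284833138
```

Run:
```python
from h import *
import pickle
from scipy.optimize import least_squares
s,c=pickle.load(open('w2.pkl','rb')); im=c['image']; H=np.array(c['hand_eye'])
def tray(u,v,z):
    d=H[:3,:3]@[(u-c['cx'])/c['fx'],(v-c['cy'])/c['fy'],1]; return (H[:3,3]+d*(z-H[2,3])/d[2])[:2]
hsv=cv2.cvtColor(im,cv2.COLOR_RGB2HSV); sat=hsv[:,:,1]
print('col257',[(v,int(sat[v,257]),int(hsv[v,257,2])) for v in range(156,174)])
P=[]
for u in range(205,312,3):
    col=sat[145:200,u].astype(int); v=145+np.where(col<60)[0]; 
    if len(v): P.append((u,v.min()-.5))
for z in(178,182.7,187):
    Q=np.array([tray(u,v,z) for u,v in P])
    f=least_squares(lambda p:np.hypot(Q[:,0]-p[0],Q[:,1]-p[1])-45,[0,0],loss='soft_l1'); print(z,'centre',f.x,'rms',np.sqrt(np.mean(f.fun**2)))
for v in(215,225,235): 
    l=np.where(sat[v,160:200]<60)[0].min()+160; print('left at',v,l,tray(l-.5,v,169.7))
for v in(222,230,236): print('right',v,[int(x) for x in sat[v,332:346]])
```

```text
col257 [(156, 143, 198), (157, 144, 199), (158, 144, 199), (159, 145, 202), (160, 137, 201), (161, 108, 175), (162, 28, 135), (163, 4, 131), (164, 11, 134), (165, 5, 141), (166, 9, 189), (167, 5, 236), (168, 4, 236), (169, 3, 233), (170, 7, 231), (171, 6, 231), (172, 7, 231), (173, 6, 230)]
178 centre [-2.32531564  0.26341997] rms 0.1768005791125097
182.7 centre [-3.2775369   0.31019231] rms 0.16105189335047868
187 centre [-4.14449675  0.35067025] rms 0.19307097505768595
left at 215 177 [ 16.50821011 -40.18051732]
left at 225 173 [ 10.91893656 -42.67803833]
left at 235 172 [  5.21239384 -43.65459089]
right 222 [5, 7, 4, 3, 16, 58, 120, 61, 15, 8, 12, 11, 7, 0]
right 230 [5, 7, 7, 5, 5, 5, 13, 44, 80, 28, 4, 19, 15, 18]
right 236 [7, 7, 7, 5, 7, 5, 5, 15, 46, 96, 16, 12, 12, 8]
```

The camera puts the wheel's axis at tool (-3.3, 0.3) mm and the spindle at (33.4, 124.6). The shift is about (36, 124) mm.

```bash
python3 -m crank '[{"offset":[0.003,0.012,0],"turn":0},{"offset":[0.006,0.022,0],"turn":0},{"offset":[0.009,0.03,0],"turn":0},{"offset":[0.009,0.03,0],"turn":0},{"offset":[0.006,0.02,0.01],"turn":0},{"offset":[0.0032,0.0103,0.015],"turn":0},{"offset":[0,0,0.015],"turn":0},{"offset":[0,0,0.008],"turn":0},{"offset":[0,0,0],"turn":0},{"offset":[0,0,0],"turn":0},{"offset":[0,0,0],"turn":0}]'
python3 - <<'E'
from h import *
s,c=grab('side'); print(s['eef_pos'],s['wrist_force'])
p=[int(x) for x in proj(c,[594,-43,75])]; print(p)
for X in([594,-43,96],[594,-43,61],[594,-43,102]): print(X,proj(c,X))
x0,y0=p[0]-55,p[1]-42
print(x0,y0); save({'image':cv2.resize(c['image'][y0:y0+84,x0:x0+110],None,fx=7,fy=7,interpolation=1)},'side2.png')
E
```

```text
time: 7.0
eef_pos: [592.7, -43.0, 285.3]
eef_rot: [0.001, 0.17, 0.985, -0.0]
wrist_force: [0.4, 0.4, -5.4]
finger_gap: 33.1
[592.65225978 -42.99420643 285.33301523] [ 0.44776041  0.44228433 -5.36362812]
[216, 174]
[594, -43, 96] (np.float64(216.00897359814513), np.float64(169.4624022581067))
[594, -43, 61] (np.float64(216.7821783896433), np.float64(177.19265173485212))
[594, -43, 102] (np.float64(215.8740804671225), np.float64(168.11378470300377))
161 132
```

View pics/side2.png

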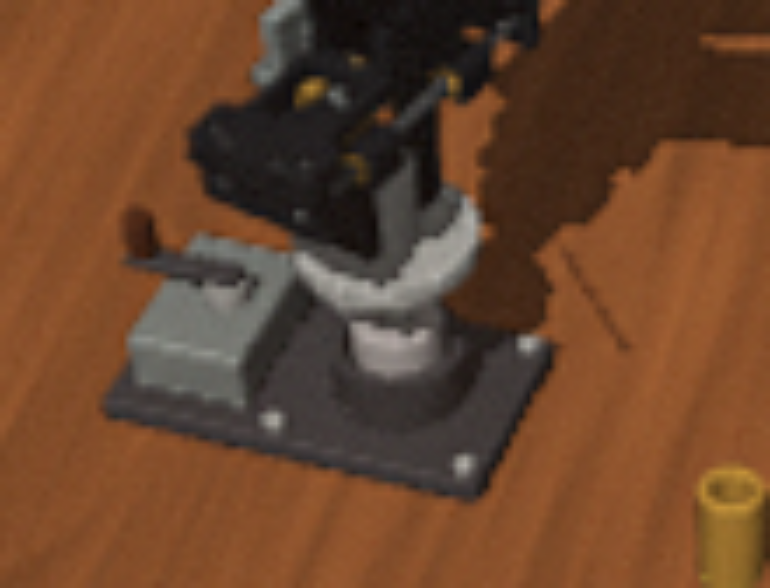

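Run:
```python
from h import *
import pickle
s,c=grab('side'); pickle.dump((s,c),open('s3.pkl','wb')); t=np.linspace(0,2*np.pi,73)
im=c['image'][132:216,161:271]; big=cv2.resize(im,None,fx=7,fy=7,interpolation=2)
def circ(x,y,z,r): return np.array([proj(c,[x+r*np.cos(a),y+r*np.sin(a),z]) for a in t])
for z,col in((102,(255,0,0)),(115,(0,255,0))):
    p=((circ(594.5,-43,z,45)-[161,132]+.5)*7).astype(np.int32); cv2.polylines(big,[p],True,col,1)
p=((circ(593.8,-43,61,23)-[161,132]+.5)*7).astype(np.int32); cv2.polylines(big,[p],True,(0,255,255),1)
s2,w=grab('wrist'); pickle.dump((s2,w),open('w3.pkl','wb'))
b2=w['image'][130:330,150:370]; b2=cv2.resize(b2,None,fx=2.2,fy=2.2); canvas=np.zeros((588,1254,3),np.uint8); canvas[:588,:770]=big[:588]; canvas[:440,770:]=b2
save({'image':cv2.resize(canvas,None,fx=.635,fy=.635,interpolation=3)},'chk.png')
```

```text
(no output)
```

View pics/chk.png

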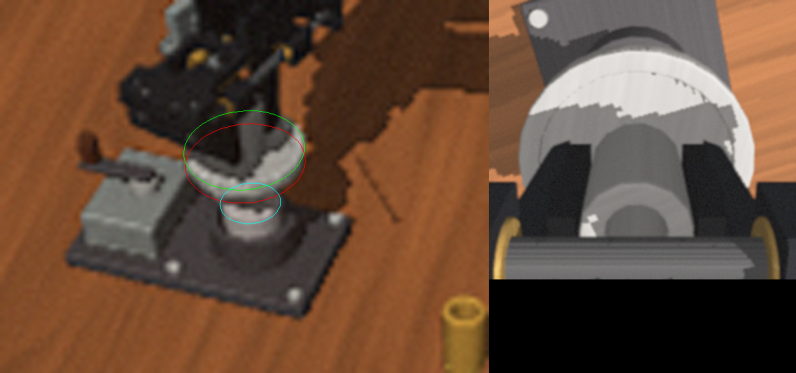

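The overlay of a level disc fits the held wheel within about 0.5 px in the side view, so any tilt is small. The wheel is centred over the collar, so I'll lower it gently onto the tip.

```bash
python3 -m crank '[{"offset":[0,0,0.004],"turn":0},{"offset":[0,0,0.004],"turn":0},{"offset":[0,0,0.004],"turn":0},{"offset":[0,0,0],"turn":0},{"offset":[0,0,0],"turn":0}]'
python3 -c "
from station import observe as o
s=o();print(s['wrist_force'],s['wrist_torque'],s['eef_pos'])"
```

```text
time: 7.65
eef_pos: [592.2, -42.0, 272.4]
eef_rot: [-0.0, 0.17, 0.986, 0.0]
wrist_force: [0.2, -0.2, -5.3]
finger_gap: 33.0
[ 0.16693482 -0.18882658 -5.31712724] [-0.0193577   0.0263408  -0.01907946] [592.1839951  -41.9910126  272.38278894]
```

```bash
python3 -m crank '[{"offset":[0,0,0.004],"turn":0},{"offset":[0,0,0.004],"turn":0},{"offset":[0,0,0],"turn":0}]'
python3 -m crank '[{"offset":[0,0,0.005],"turn":0},{"offset":[0,0,0.005],"turn":0},{"offset":[0,0,0.005],"turn":0},{"offset":[0,0,0],"turn":0},{"offset":[0,0,0],"turn":0}]'
```

```text
time: 7.95
eef_pos: [592.0, -42.0, 263.9]
eef_rot: [-0.001, 0.17, 0.986, 0.0]
wrist_force: [-0.2, -0.8, -6.5]
finger_gap: 33.0
time: 8.45
eef_pos: [592.2, -42.1, 249.4]
eef_rot: [-0.0, 0.17, 0.986, 0.0]
wrist_force: [0.5, -0.2, -5.5]
finger_gap: 33.3
```

Threaded with no side load. Now I'll press on, watching the force.

```bash
python3 -m crank '[{"offset":[0,0,0.004],"turn":0},{"offset":[0,0,0.004],"turn":0},{"offset":[0,0,0],"turn":0},{"offset":[0,0,0],"turn":0}]'
python3 -m crank '[{"offset":[0,0,0.003],"turn":0},{"offset":[0,0,0.002],"turn":0},{"offset":[0,0,0],"turn":0},{"offset":[0,0,0],"turn":0}]'
python3 -m crank '[{"offset":[0,0,0.003],"turn":0},{"offset":[0,0,0.002],"turn":0},{"offset":[0,0,0],"turn":0},{"offset":[0,0,0],"turn":0}]'
```

```text
time: 8.85
eef_pos: [592.7, -42.2, 242.6]
eef_rot: [0.001, 0.17, 0.986, -0.0]
wrist_force: [-1.9, 0.4, 2.4]
finger_gap: 32.9
time: 9.25
eef_pos: [592.7, -42.2, 237.3]
eef_rot: [0.001, 0.17, 0.986, -0.0]
wrist_force: [-1.2, -0.2, 5.7]
finger_gap: 33.2
time: 9.65
eef_pos: [592.7, -42.2, 232.6]
eef_rot: [0.001, 0.17, 0.986, -0.0]
wrist_force: [-1.7, 0.0, 8.1]
finger_gap: 33.2
```

```bash
python3 -m crank '[{"offset":[0,0,0.001],"turn":0},{"offset":[0,0,0.001],"turn":0},{"offset":[0,0,0],"turn":0},{"offset":[0,0,0],"turn":0}]'
python3 -m crank '[{"offset":[0,0,0.001],"turn":0},{"offset":[0,0,0],"turn":0},{"offset":[0,0,0],"turn":0}]'
python3 -m crank '[{"offset":[0,0,0.001],"turn":0},{"offset":[0,0,0],"turn":0},{"offset":[0,0,0],"turn":0}]'
```

```text
time: 10.05
eef_pos: [592.7, -42.2, 230.8]
eef_rot: [0.001, 0.17, 0.986, -0.0]
wrist_force: [-3.4, -0.2, 9.8]
finger_gap: 33.2
time: 10.35
eef_pos: [592.7, -42.2, 229.9]
eef_rot: [0.001, 0.17, 0.986, -0.0]
wrist_force: [-2.4, 0.7, 9.2]
finger_gap: 32.9
time: 10.65
eef_pos: [592.8, -42.2, 229.0]
eef_rot: [0.001, 0.17, 0.986, -0.0]
wrist_force: [-3.2, 1.9, 10.2]
finger_gap: 32.8
```

```bash
python3 -m crank '[{"offset":[0,0,0.001],"turn":0},{"offset":[0,0,0],"turn":0},{"offset":[0,0,0],"turn":0}]'
python3 -m crank '[{"offset":[0,0,0.0005],"turn":0},{"offset":[0,0,0],"turn":0},{"offset":[0,0,0],"turn":0}]'
python3 -m crank '[{"offset":[0,0,0.0005],"turn":0},{"offset":[0,0,0],"turn":0},{"offset":[0,0,0],"turn":0}]'
```

```text
time: 10.95
eef_pos: [592.8, -42.2, 228.0]
eef_rot: [0.001, 0.17, 0.986, -0.0]
wrist_force: [-4.1, 0.8, 10.2]
finger_gap: 32.9
time: 11.25
eef_pos: [592.8, -42.2, 227.9]
eef_rot: [0.001, 0.17, 0.986, -0.0]
wrist_force: [-4.9, 0.2, 12.7]
finger_gap: 32.8
time: 11.55
eef_pos: [592.8, -42.2, 227.8]
eef_rot: [0.001, 0.169, 0.986, -0.0]
wrist_force: [-6.2, 1.7, 15.4]
finger_gap: 33.2
```

The hard stop has been reached: z halts at 228 and the force rises faster than the spring rate. I'll press slightly more and ease the side load.

```bash
python3 -m crank '[{"offset":[0.0008,0,0.0005],"turn":0},{"offset":[0,0,0],"turn":0},{"offset":[0,0,0],"turn":0}]'
python3 -m crank '[{"offset":[0,0,0.0005],"turn":0},{"offset":[0,0,0],"turn":0},{"offset":[0,0,0],"turn":0},{"offset":[0,0,0],"turn":0}]'
python3 - <<'E'
from h import *
import pickle
s,c=grab('side'); print(s['wrist_force'],s['wrist_torque'],s['eef_pos'],s['joint_velocities'].round(3) if hasattr(s['joint_velocities'],'round') else '')
t=np.linspace(0,2*np.pi,73)
big=cv2.resize(c['image'][132:216,161:271],None,fx=7,fy=7,interpolation=2); raw=big.copy()
for z in(45,58):
    p=((np.array([proj(c,[593.8+45*np.cos(a),-43+45*np.sin(a),z]) for a in t])-[161,132]+.5)*7).astype(np.int32); cv2.polylines(big,[p],True,(255,0,0),1)
save({'image':cv2.resize(np.hstack([raw[150:500,150:550],big[150:500,150:550]]),None,fx=.98,fy=.98)},'fin.png')
E
```

```text
time: 11.85
eef_pos: [592.5, -42.1, 227.8]
eef_rot: [0.002, 0.17, 0.986, -0.0]
wrist_force: [-5.3, 1.4, 18.0]
finger_gap: 33.3
time: 12.25
eef_pos: [592.5, -42.1, 227.7]
eef_rot: [0.002, 0.169, 0.986, -0.0]
wrist_force: [-6.7, 1.7, 20.1]
finger_gap: 32.8
[-6.72615077  1.69630685 20.14903851] [ 0.16745687  1.06299997 -0.0178528 ] [592.51697235 -42.0730279  227.73784874] [-0.001 -0.    -0.002  0.    -0.001  0.002]
```

View pics/fin.png

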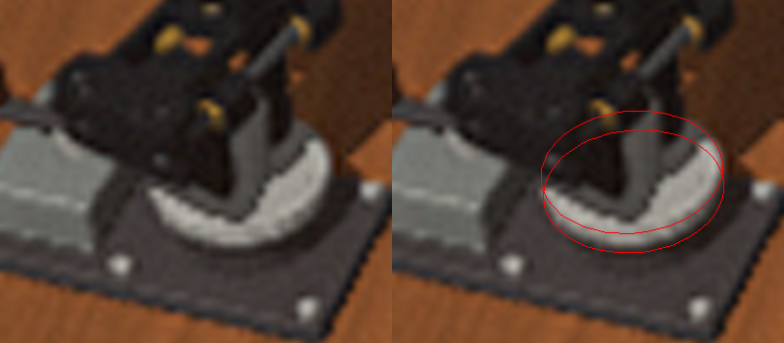

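The outline matches a level wheel at z = 45. I'll press a little harder briefly to make sure it lies flat, and check that nothing gives.

```bash
python3 -m crank '[{"offset":[0.0005,0,0.0005],"turn":0},{"offset":[0,0,0.0005],"turn":0},{"offset":[0,0,0.0005],"turn":0},{"offset":[0,0,0],"turn":0},{"offset":[0,0,0],"turn":0}]'
python3 -m crank '[{"offset":[0,0,-0.0005],"turn":0},{"offset":[0,0,-0.0005],"turn":0},{"offset":[0,0,0],"turn":0},{"offset":[0,0,0],"turn":0},{"offset":[0,0,0],"turn":0}]'
python3 - <<'E'
from h import *
s,c=grab('side'); im=c['image']; g=im.astype(int)
print(s['wrist_force'])
# outer rim-band edge: lowest bright (>120) grey pixel per column -> ray to plane of rim top (58)
hsv=cv2.cvtColor(im,cv2.COLOR_RGB2HSV)
for u in range(204,231,2):
    v=np.where((hsv[155:195,u,2]>125)&(hsv[155:195,u,1]<50))[0]+155
    if len(v):
        X=plane(c,u,v.max()+.5,50); print(u,v.max(),X[:2].round(1),round(float(np.hypot(X[0]-593.8,X[1]+43)),1))
E
```

```text
time: 12.8
eef_pos: [592.4, -42.0, 227.6]
eef_rot: [0.002, 0.169, 0.986, -0.0]
wrist_force: [-11.2, 1.0, 30.0]
finger_gap: 33.6
time: 13.3
eef_pos: [592.3, -42.0, 227.7]
eef_rot: [0.002, 0.169, 0.986, -0.0]
wrist_force: [-8.0, 0.2, 23.3]
finger_gap: 32.9
[-7.9548471   0.22737029 23.34714323]
206 184 [623.9 -11.9] 43.2
208 186 [614.4  -3.9] 44.2
210 187 [ 6.064e+02 -5.000e-01] 44.3
212 187 [599.8  -1.8] 41.6
214 188 [591.9   1.5] 44.5
216 188 [5.853e+02 2.000e-01] 44.0
218 188 [578.7  -1.2] 44.5
220 187 [573.5  -7.2] 41.2
222 187 [566.9  -8.5] 43.7
224 185 [562.9 -19.3] 39.0
226 183 [558.8 -30.2] 37.3
228 181 [554.7 -41.1] 39.1
```

Run:
```python
from h import *
import pickle
s,c=grab('wrist'); H=np.array(c['hand_eye']); Hi=np.linalg.inv(H)
f=np.array(s['wrist_force']);m=np.array(s['wrist_torque']); print('F',f,'M',m)
print('load line x at grip / ring height:',[(z*f[0]/1e3-m[1])/f[2]*1e3 for z in(-147,-183)])
def pt(P):
    q=Hi@np.array([*P,1]); return (q[0]/q[2]*c['fx']+c['cx'],q[1]/q[2]*c['fy']+c['cy'])
for th in(-.06,0,.06): # tilt about tool y through grasp height, + lowers tool +x rim
    e=[]
    for z in(169.7,182.7):
        x,zz=41.7,z-147; e.append(pt((x*np.cos(th)-zz*np.sin(th),0,147+x*np.sin(th)+zz*np.cos(th)))[1])
    print(th,'rim top/bottom v',np.round(e,1),'wall',round(e[0]-e[1],1))
for u in(245,255,265): print(u,[int(x) for x in c['image'][150:180,u].mean(1)])
```

```text
F [-6.64160521  0.98446097 22.54911529] M [ 0.16618476  1.07386587 -0.04990026]
load line x at grip / ring height: [np.float64(-4.326107711314332), np.float64(6.277314393019434)]
-0.06 rim top/bottom v [165.9 158.6] wall 7.2
0 rim top/bottom v [167.2 161.4] wall 5.8
0.06 rim top/bottom v [168.9 164.5] wall 4.4
245 [106, 104, 103, 103, 105, 105, 104, 104, 107, 106, 105, 103, 104, 107, 110, 126, 161, 213, 226, 224, 221, 220, 220, 220, 220, 219, 221, 220, 218, 217]
255 [104, 105, 104, 104, 104, 107, 105, 104, 107, 104, 108, 108, 115, 121, 127, 136, 182, 227, 227, 222, 220, 222, 221, 221, 220, 222, 222, 222, 221, 218]
265 [106, 108, 108, 107, 106, 108, 107, 105, 108, 105, 107, 110, 117, 124, 133, 148, 173, 217, 232, 232, 227, 229, 228, 227, 227, 228, 226, 225, 226, 224]
```

The load line runs near the axis, the wall thickness implies a tilt of at most about 0.03 rad, and bearing is about 10 N. Handing in.

```bash
python3 -c "
from station import sign_off,observe
s=observe();print(s['wrist_force'],s['finger_gap'],s['time']);print(sign_off())"
```

```text
[-7.51990867 -0.04028226 22.25891262] 32.90603904389645 13.4
the job is handed in; nothing more can be done
None
```

I gripped the steel wheel by its hub, threaded it over the dark fixture's spindle and pressed it onto the stop ring. I handed the job in at 13.4 s, still gripping and pressing. The robot reports no verdict, so these are my own last checks:

- **Seating:** the tool stopped at about z = 228 mm, which puts the wheel's underside at about 45 mm, level with the stop ring. From there the force rose much faster than the spring alone would make it.
- **Force:** the wrist was pushing with about 22 N at hand-in, which I estimate as about 10 N on the ring. I pressed briefly to about 30 N at the wrist, roughly 18 N on the ring, to make sure the wheel lay flat. The fingers were still closed on the hub, at 33 mm.
- **Tilt:** the checks disagreed slightly. The side view hinted that the robot-side edge was a little high, while the wrist view suggested about 0.02–0.03 rad the other way. The load line passed within about 6 mm of the axis, so I took the wheel as flat.
- **Side force:** about 7 N along x remained while pressing, and shifting the tool slightly did not remove it.
- **Bystanders:** I saw no contact with any of them, but I did not measure their positions again at the end.

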